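# Press the lid home and ring for pick-up

### The arm

A 6-joint arm with a two-finger parallel gripper is mounted at the origin on a cart in front of the work surface, level with it; the furniture and walls round the work are solid. World frame = base frame: x ahead of the robot, y to its left, z up, the work surface at z = 0. Lengths are in mm, angles in rad, forces in N, time in s.
With the tool pointing down it reaches from about 275 to 750 mm from the base axis. Payload 10.2 kg.
Tool frame: the origin (TCP) lies between the finger pads; the fingertips stand 17 mm ahead of it and the grasp point (between the pads) lies 2 mm behind it; y points along the fingers, x is the direction in which the jaws open and shut, and the axes are right-handed (so a half turn about y gives the same grasp; the last joint's range is limited). The gripper opens to 85 mm and grips with 20 to 120 N. Pads are 22 mm wide; open, the fingers measure 114 mm over their backs; the gripper's body (76 mm by 85 mm) begins 54 mm behind the grasp point. The pads swing forward as they close: fully open they stand 13 mm farther back than shut.
Start: joints at [1.044, 0.313, 1.498, -0, 1.331, -0.223], TCP at [157.066, 500.961, 248.294] pointing down, gripper open.
Joint ranges: [-2.94, 2.94], [-0.97, 2.17], [0.19, 2.56], [-1.23, 4.37], [0.02, 3.11], [-2.88, 2.88]. Speed limits (rad/s): [2.39, 2.39, 3.01, 3.14, 3.14, 3.14].

### API

Orientations are given as a unit quaternion [w, x, y, z].
In Python, from rig import ctrl gives the robot as it stands.
- The arm moves only by the tool jog_arm, never from a script. Its argument "targets" is a list of rows, each an object with "offset": the shift along the tool's x, y, z in m, a list of three; "yaw": the turn about the tool's y in rad. In form: [{"offset": [dx, dy, dz], "yaw": yaw}, ...]. A call has 1 to 12 rows; each row is the pose to reach, as a shift and turn from the pose measured when the call began, along the tool's axes at that moment; what a row does not reach only later rows make up. A row lasts 1/12 s, in which the tool goes at most 41.7 mm and 7.16 degrees, less where a joint would pass 70% of its speed; a pose out of reach is approached as far as the arm can. A call with a gripper value outside its range is refused whole. "fingers" is the finger opening in m, from 0 to 0.0854, set as the call begins (left out, the last holds). The fingers move at their own pace and stop on an object; "grip_force" is the grip in N (left out, the last holds). Time passes only in rows, so rows that repeat a pose let the fingers close. It gives the time, the measured TCP pose, the force and the opening at its end, in the units of the state.
- ctrl.sense(): the state, without advancing time (a new reading comes with each control period).
- ctrl.capture(name): name is "side" or "top"; returns a dict with "img" (400x640x3 uint8, red, green, blue), "intrinsics" (3x3 intrinsics, pixels), "k1" (the pictures are not rectified: a ray, as slopes to the right and down, at radius r is drawn at 1 + k1 r^2 times it, then the intrinsics apply), "T" (4x4, takes a point from camera to world coordinates). Camera axes: x right, y up, looking along -z (the intrinsics and any distortion apply to the point x, -y, -z); pixel columns grow to the right and rows downward; lengths in mm; the calibration is good to about 2 mm. A picture is of the moment at which its call begins. There is no depth.
- ctrl.finish_job(): hands the job in, once; it reports no verdict.
Trained networks look in the newest picture that a camera, given by its name, has taken for a name from the list of things; names that differ only in an ending like _2 or _b are one class to them, and where a whole thing is asked for, a point or a joint stands for the part that bears it (a point fixed in the world has none). Each returns a list of dicts, best first, with "score" (0 to 1); they miss things now and then, are a little off and sometimes report something else, mostly with a low value. They report only what shows in the picture. A call takes as long as a camera call. They do not tell look-alikes from the thing itself.
- ctrl.boxes_of(camera, target): "box" ([left, top, right, bottom] in pixels, round what is visible of it).
- ctrl.regions_of(camera, target): "region" (400x640 bool, what is visible of it) and "box" ([left, top, right, bottom] in pixels, round what is visible of it).
The state is a dict: "time_s": time; "joints": joint angles; "dq": joint speeds; "tau": joint torques, N m; "eef_pos": TCP position; "ee_rot": TCP orientation; "force": force on the tool from outside, world axes, zero at the start; "wrist_torque": the same for the moment, N m; "grip_width": opening from 0.0 (shut) to 1.0 (fully open).
Only numpy, scipy, OpenCV 4.12 (cv2) and the standard library are available. Lean on these libraries where they do the work, as an engineer would, in place of code of your own. Each camera call takes 0.05 s, during which the arm holds its last target.

### The job

The takeaway order in the pulp carrier is ready except for one cup, whose lid is still up on one side. With shut fingertips gently press that lid down until it sits level and fully home all round, and only then press the counter bell's button right down and let it spring back, to call the customer. Pick nothing up, keep off the other three cups, and leave the carrier, the bell and the things around where they stand.

Things in the scene. Friction and masses are not known exactly. Their poses are not given: they have to be found in the camera images.
- carrier: Loose grey-brown moulded-pulp drinks carrier, 209 x 209 mm, flange top 43 mm above the counter, a hump in the middle 62 mm high. Origin: centre of its underside, on the counter; x and y run along its sides. Its four round pockets are centred 50 mm from the origin along x and along y (100 mm apart); pocket floors are 4 mm above the counter.
- open_cup: Takeaway cup, 92 mm tall, about 82 mm across the rim and 58 mm across the foot, with about 0.28 kg of drink; brown with a black lid: the one whose lid is up on one side. It stands loosely in one of the four pockets, turned any way. Origin: centre of its underside, axis z up. The lid grips the rim on the cup's own +x side and is raised on its -x side.
- lid (a joint): Angle (rad) of the black lid of open_cup about the rim point where it already grips, 39.5 mm from the cup's axis on the cup's +x side: 0 is level and fully home, larger is raised on the far side; it starts between 0.18 and 0.32 (about 15 to 26 mm up at the raised edge). It stays where it is left; the grip of its skirt resists with about 0.12 N m, so it goes down under 2 to 4 N pressed anywhere from its middle to its raised side, and stops hard when home.
- lid_centre (a point): Middle of the top face of open_cup's lid (85 mm across, 16 mm thick, flat enough to press); moves with the lid. With the lid home it is 104 mm above the counter.
- lid_raised_side (a point): Point on the same top face, 28 mm from lid_centre straight away from the pivot, towards the raised edge: a good place to press. With the lid home it is 104 mm above the counter.
- brown_cup: Takeaway cup, 92 mm tall, about 82 mm across the rim and 58 mm across the foot, with about 0.28 kg of drink; brown with a black lid that is fully home (its top 104 mm above the counter). In another pocket. Origin: centre of its underside. Leave alone.
- white_cup_1: Takeaway cup, 92 mm tall, about 82 mm across the rim and 58 mm across the foot, with about 0.28 kg of drink; white with a white lid that is fully home (top 104 mm above the counter). In another pocket. Origin: centre of its underside. Leave alone.
- white_cup_2: Takeaway cup, 92 mm tall, about 82 mm across the rim and 58 mm across the foot, with about 0.28 kg of drink; white with a white lid that is fully home (top 104 mm above the counter). In another pocket. Origin: centre of its underside. Leave alone.
- bell: Loose counter bell, a 80 mm round black base with a cream dome, 58 mm tall over its button. Origin: centre of its underside. It stands in front of the till, a fixed grey and cream machine that also flanks the carrier on the left: its front is at about x 0.52 m, it spans y -0.10 to 0.32 m, its box is 0.11 m high in front and 0.24 m behind, with a printer to 0.31 m and a display to 0.40 m; travel well above it.
- bell_top (a point): Top of the bell's button, a vertical pin 16 mm across on the axis of the bell, 58 mm above the counter when up; it goes straight down 4 mm.
- bell_button (a joint): How far the bell's button is pressed (m): 0 up, 0.004 fully down. Springs back by itself; about 8 N takes it fully down, then it stops hard.
- muffin: Muffin in a paper case, 85 mm across, 73 mm tall, loose, right of the carrier. Origin: centre of its underside. Leave alone.
- sugar_brown: Brown sugar sachet, 64 x 31 x 8 mm, lying loose right of the carrier. Origin: centre of its underside. Leave alone.
Not all that is in view belongs to the job. What is shaped like the open_cup but pink is not meant.

How it is judged (in metres and radians):
On the way, in this order (a step that is already met when the one before it is completed fails the run):
1. the raised lid is pressed down until it sits level and fully home (value of joint lid below 0.03 rad), for 0.2 s.
2. then the bell's button is pressed right down (value of joint bell_button above 0.0025 m).
At the end, for the whole second after the job is handed in: The lid is within 0.03 rad of fully home and the bell's button is back up (under 1 mm); all four cups stand upright in their pockets, cups, carrier and bell within 25 mm of where they started, muffin and sachet within 20 mm, and everything is at rest (value of joint lid below 0.03 rad and value of joint bell_button below 0.001 m and z of each of open_cup, brown_cup, white_cup_1, white_cup_2 in the frame of carrier below 0.01 m and angle between each of open_cup, brown_cup, white_cup_1, white_cup_2, bell's own z axis and vertical below 0.1 rad and distance of each of carrier, open_cup, brown_cup, white_cup_1, white_cup_2, bell from where it was at the start of the episode below 0.025 m and distance of each of muffin, sugar_brown from where it was at the start of the episode below 0.02 m and linear speed of each of open_cup, carrier, bell below 0.02 m/s); the robot touches nothing.
It fails at once if the bell is rung while the lid is still up (value of joint bell_button above 0.0015 m and value of joint lid above 0.03 rad).
It fails at once if the cup or the bell is pressed with more than 40 N (contact force between any of the fingers, the arm and open_cup above 40 N or contact force between any of the fingers, the arm and bell above 40 N).
It fails at once if one of the other three cups is touched with more than a brush (2 N) (contact force between any of the fingers, the arm and brown_cup above 2 N or contact force between any of the fingers, the arm and white_cup_1 above 2 N or contact force between any of the fingers, the arm and white_cup_2 above 2 N).
It fails at once if a cup, the carrier or the bell is lifted more than about 10 mm (height (world z) of any of bell, carrier above 0.01 m or height (world z) of any of open_cup, brown_cup, white_cup_1, white_cup_2 above 0.016 m).
It fails at once if a cup, the carrier or the bell is pushed more than 25 mm out of place or tipped, or the muffin or the sugar sachet is moved more than 20 mm (distance of any of carrier, open_cup, bell, brown_cup, white_cup_1, white_cup_2 from where it was at the start of the episode above 0.025 m or angle between any of open_cup, bell, brown_cup, white_cup_1, white_cup_2's own z axis and vertical above 0.15 rad or distance of any of muffin, sugar_brown from where it was at the start of the episode above 0.02 m).
It also fails if it takes over 51 s, if anything falls off the work surface, if the arm or the gripper's body presses on something with over 40 N, if the wrist force passes 120 N, or if a joint passes its speed limit or range.

## Working session

There is one attempt and no reset: what is moved stays moved. The work goes in short steps, Python scripts to look and compute and a tool call to move; the robot and the scene stay as the last step left them, time stands still between calls to the robot, and variables do not carry over. Pictures are saved under pics/ and viewed, and the job is handed in when it is done.

Besides the shell and the picture viewer there is one more tool, called after "Request:" as name([rows], argument=value, ...), one row to a line, values as JSON. jog_arm: Moves the arm, as the interface text tells. Its arguments: {"type":"object","properties":{"targets":{"type":"array"},"fingers":{"type":"number"},"grip_force":{"type":"number"}},"required":["targets"]}

```bash
mkdir -p pics; ls
cat > h.py <<'E'
import numpy as np, cv2
from rig import ctrl
def snap(c,name):
    d=ctrl.capture(c); cv2.imwrite(f'pics/{name}.png',d['img'][:,:,::-1]); return d
def ray(d,u,v):
    K=np.array(d['intrinsics']);k=d['k1']
    x=(u-K[0,2])/K[0,0]; y=(v-K[1,2])/K[1,1]
    rd=np.hypot(x,y); r=rd
    for _ in range(30): r=rd/(1+k*r*r)
    s=r/rd if rd>0 else 1
    T=np.array(d['T']); return T[:3,3],T[:3,:3]@np.array([x*s,-y*s,-1])
def atz(d,u,v,z):
    o,r=ray(d,u,v); return o+r*(z-o[2])/r[2]
def proj(d,p):
    T=np.array(d['T']);K=np.array(d['intrinsics']);q=T[:3,:3].T@(np.array(p)-T[:3,3])
    x=q[0]/-q[2];y=-q[1]/-q[2];f=1+d['k1']*(x*x+y*y)
    return K[0,0]*x*f+K[0,2],K[1,1]*y*f+K[1,2]
E
python3 - <<'E'
from h import *
for c in('top','side'):
    d=snap(c,c+'0'); print(np.round(d['T'],3),d['intrinsics'],d['k1'])
    for t in('open_cup','bell','brown_cup','white_cup_1','bell_top','lid'):
        try: print(c,t,[(np.round(b['box']),round(b['score'],2)) for b in ctrl.boxes_of(c,t)])
        except Exception as e: print(t,e)
print(ctrl.sense())
E
```

```text
pics
[[ 3.000000e-03  9.900000e-01 -1.400000e-01  3.485850e+02]
 [-1.000000e+00  4.000000e-03  7.000000e-03 -3.406720e+02]
 [ 8.000000e-03  1.400000e-01  9.900000e-01  1.144249e+03]
 [ 0.000000e+00  0.000000e+00  0.000000e+00  1.000000e+00]] [[491.06021164   0.         322.43358932]
 [  0.         491.06021164 208.64848775]
 [  0.           0.           1.        ]] -0.07307562043371314
top open_cup [(array([295., 199., 333., 237.]), 0.63), (array([433., 212., 476., 246.]), 0.6)]
top bell [(array([169., 221., 202., 255.]), 0.77)]
top brown_cup [(array([259., 148., 297., 188.]), 0.72)]
top white_cup_1 [(array([303., 156., 343., 195.]), 0.98), (array([246., 194., 289., 232.]), 0.81), (array([387., 217., 401., 240.]), 0.52)]
top bell_top [(array([175., 234., 182., 242.]), 0.63)]
top lid [(array([291., 199., 337., 237.]), 0.91), (array([437., 210., 477., 248.]), 0.74)]
[[ 8.42000e-01  3.25000e-01 -4.30000e-01  8.88450e+01]
 [-5.39000e-01  5.22000e-01 -6.62000e-01 -9.88406e+02]
 [ 1.00000e-02  7.89000e-01  6.14000e-01  7.08062e+02]
 [ 0.00000e+00  0.00000e+00  0.00000e+00  1.00000e+00]] [
[... 599 characters left out ...]
), (array([360., 283., 410., 321.]), 0.69)]
{'time_s': 0.7, 'joints': array([ 1.04361467e+00,  3.12896132e-01,  1.49770251e+00,  1.80812071e-05,
        1.33100665e+00, -2.23424470e-01]), 'dq': array([ 0.00055475, -0.00085804, -0.0020756 ,  0.00118894, -0.00095417,
       -0.00017329]), 'tau': array([-7.47674603e-04, -4.12093806e+01, -2.59871900e+01, -2.28174736e-04,
        4.19408743e-04,  1.43799468e-05]), 'eef_pos': array([157.05340688, 500.9627867 , 248.29521126]), 'ee_rot': array([ 0.56989679, -0.56988897, -0.41858882,  0.41860197]), 'force': array([ 0.11598804, -0.19845346,  1.01195842]), 'wrist_torque': array([ 0.06500778, -0.01557773,  0.01831702]), 'grip_width': 0.9974521050752769}
```

View pics/top0.png

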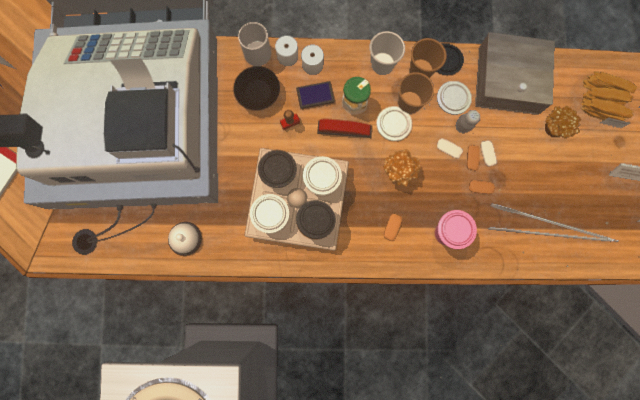

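View pics/side0.png

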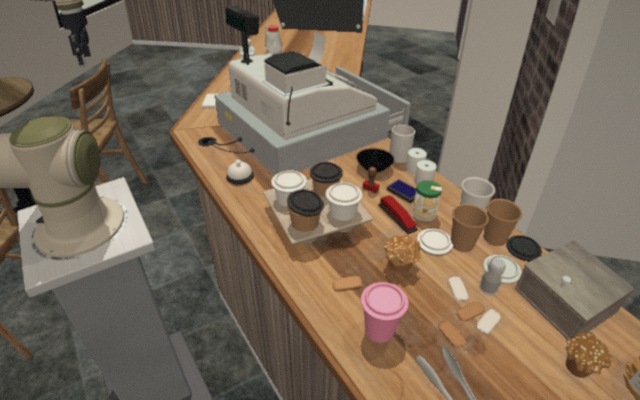

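Run:
```python
import cv2,numpy as np
a=cv2.imread('pics/top0.png')[130:270,150:360];cv2.imwrite('pics/t0c.png',cv2.resize(a,(798,532),interpolation=cv2.INTER_CUBIC))
a=cv2.imread('pics/side0.png')[140:260,215:385];cv2.imwrite('pics/s0c.png',cv2.resize(a,None,fx=4.6,fy=4.6,interpolation=cv2.INTER_CUBIC))
```

```text
(no output)
```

View pics/t0c.png

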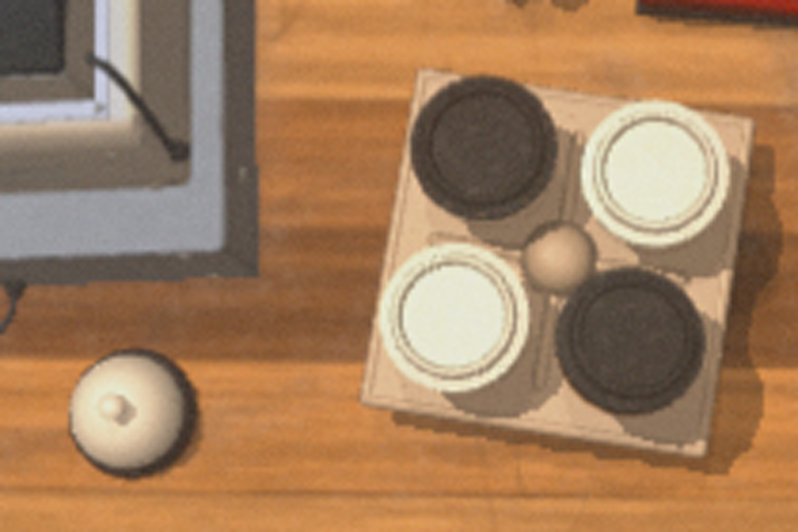

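View pics/s0c.png

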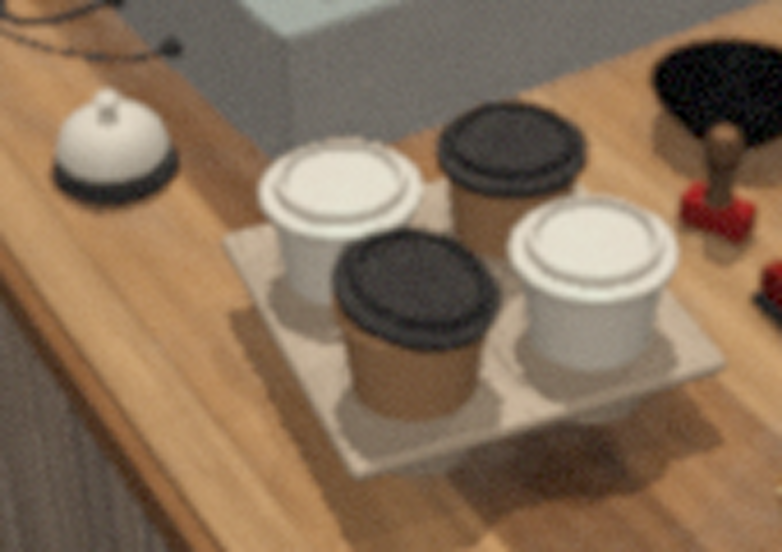

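```bash
cat > fit.py <<'E'
from h import *
from scipy.optimize import differential_evolution
def fit(D,M,S,x0):
    t=np.linspace(0,2*np.pi,40,endpoint=False)
    def hull(p,d):
        x,y,az,a=p
        pts=[]
        for z,r in((88,42.5),(101,42.5),(104,39)):
            pts.append(np.c_[r*np.cos(t),r*np.sin(t),0*t+z])
        P=np.vstack(pts); P=P-[39.5,0,90]
        c,s=np.cos(a),np.sin(a)  # raise -x side
        P=np.c_[c*P[:,0]+s*P[:,2],P[:,1],-s*P[:,0]+c*P[:,2]]+[39.5,0,90]
        c,s=np.cos(az),np.sin(az)
        W=np.c_[c*P[:,0]-s*P[:,1]+x,s*P[:,0]+c*P[:,1]+y,P[:,2]]
        q=np.array([proj(d,w) for w in W],np.float32)
        return cv2.convexHull(q)[:,0]
    def cost(p):
        e=0
        for c in D:
            m=np.zeros((1600,2560),np.uint8)
            q=np.round(hull(p,D[c])*4+1.5).astype(int)
            b=S[c]; q=q-[b[0]*4,b[1]*4]
            m=np.zeros(((b[3]-b[1])*4,(b[2]-b[0])*4),np.uint8)
            cv2.fillPoly(m,[q.astype(np.int32)],255)
            m=cv2.resize(m,(b[2]-b[0],b[3]-b[1]),interpolation=cv2.INTER_AREA)/255.
            e+=np.abs(m-M[c][b[1]:b[3],b[0]:b[2]]).sum()/M[c].sum()
        return e
    r=differential_evolution(cost,[(x0[0]-20,x0[0]+20),(x0[1]-20,x0[1]+20),(-np.pi,np.pi),(0,.36)],seed=1,maxiter=45,popsize=10,tol=1e-4)
    return r.x,r.fun
def black(img,box,pad=6):
    b=[int(box[0])-pad,int(box[1])-pad,int(box[2])+pad,int(box[3])+pad]
    m=np.zeros(img.shape[:2],np.uint8)
    g=img.max(2)
    m[b[1]:b[3],b[0]:b[2]]=(g[b[1]:b[3],b[0]:b[2]]<90)
    n,l,st,_=cv2.connectedComponentsWithStats(m)
    k=1+np.argmax(st[1:,4]); mm=(l==k).astype(np.uint8)
    cs,_=cv2.findContours(mm,0,2); o=np.zeros_like(mm); cv2.drawContours(o,cs,-1,1,-1)
    return o.astype(float),b
E
python3 - <<'E'
from fit import *
D={c:snap(c,c+'1') for c in('top','side')}
T=D['top']
C=[atz(T,150+u/3.8,130+v/3.8,43)[:2] for u,v in((420,70),(752,118),(705,455),(362,403))]
print('corners',np.round(C),[round(np.linalg.norm(C[i]-C[i-1])) for i in range(4)])
cc=np.mean(C,0); print('centre',cc)
for i in range(4): print('pocket',cc+(C[i]-cc)*100/209)
for n,bt,bs in(('near',(292,199,338,240),(284,187,325,218)),('far',(256,147,299,190),(306,160,346,184))):
    M={};S={}
    for c,b in(('top',bt),('side',bs)):
        M[c],S[c]=black(D[c]['img'],b); print(c,M[c].sum(), [ (np.where(M[c].any(k))[0][[0,-1]]) for k in(0,1)])
    x0=atz(T,(bt[0]+bt[2])/2,(bt[1]+bt[3])/2,104)
    print(n,x0,fit(D,M,S,x0))
    b=ctrl
for c,b in(('top',(169,221,202,255)),('side',(227,159,254,182))): 
    pass
print('bell top', atz(T,150+118/3.8,130+406/3.8,58)); 
sd=D['side']; print(atz(sd,215+107/4.6,140+92/4.6,58))
E
```

```text
corners [[ 644. -205.]
 [ 615. -407.]
 [ 412. -378.]
 [ 441. -175.]] [205, 204, 206, 205]
centre [ 528.05865331 -291.50204848]
pocket [ 583.60309822 -250.297621  ]
pocket [ 569.73625842 -346.72282733]
pocket [ 472.30918235 -333.05699637]
pocket [ 486.58607423 -235.93074923]
top 1116.0 [array([297, 334]), array([201, 238])]
side 754.0 [array([288, 323]), array([190, 216])]
near [ 472.30591277 -332.49662476  104.        ] (array([ 4.71727991e+02, -3.35107595e+02, -2.57142898e-02,  1.85382677e-01]), np.float64(0.22525354969574035))
top 1049.0 [array([259, 295]), array([151, 187])]
side 541.0 [array([310, 341]), array([162, 183])]
far [ 583.1296237  -250.69114303  104.        ] (array([ 5.82769620e+02, -2.52123234e+02,  9.50777611e-01,  7.33424557e-02]), np.float64(0.3460772411003312))
bell top [437.53422981 -34.20337338  58.        ]
[440.17196458 -28.17192952  58.        ]
```

Run:
```python
from fit import *
D={c:snap(c,c+'2') for c in('top','side')}
T=D['top']
for n,bt,bs in(('near',(292,199,338,240),(284,187,325,218)),('far',(256,147,299,190),(306,160,346,184))):
  for th in (95,110):
    M={};S={}
    for c,b in(('top',bt),('side',bs)):
        _,S[c]=black(D[c]['img'],b)
        b2=S[c]; im=cv2.medianBlur(D[c]['img'],3).astype(int)
        # black: low and neutral
        m=np.zeros((400,640),np.uint8); s=(slice(b2[1],b2[3]),slice(b2[0],b2[2]))
        i=im[s]; m[s]=(i.max(2)<th)&(i.max(2)-i.min(2)<26)
        k=1; nn,l,st,_=cv2.connectedComponentsWithStats(m); k=1+np.argmax(st[1:,4])
        cs,_=cv2.findContours((l==k).astype(np.uint8),0,2); o=np.zeros_like(m); cv2.drawContours(o,[cv2.convexHull(np.vstack(cs))],-1,1,-1); M[c]=o.astype(float)
        v=D[c]['img'].copy(); v[o>0]=(v[o>0]*.5+np.array([0,127,0])).astype(np.uint8)
        cv2.imwrite(f'pics/m_{n}_{c}_{th}.png',cv2.resize(v[s][:,:,::-1],None,fx=6,fy=6))
    x0=atz(T,(bt[0]+bt[2])/2,(bt[1]+bt[3])/2,104)
    p,f=fit(D,M,S,x0); print(n,th,np.round(p,3),round(f,3),[M[c].sum() for c in M])
rows=[]
for c in('top','side'):
    ims=[cv2.imread(f'pics/m_{n}_{c}_{th}.png') for n in('near','far') for th in(95,110)]
    ims=[cv2.resize(i,(195,195)) for i in ims]; rows.append(np.hstack(ims))
cv2.imwrite('pics/masks.png',np.vstack(rows))
```

```text
near 95 [ 4.71851e+02 -3.35014e+02  1.90000e-02  1.92000e-01] 0.19 [np.float64(1143.0), np.float64(747.0)]
near 110 [ 4.71732e+02 -3.34339e+02 -6.80000e-02  2.03000e-01] 0.161 [np.float64(1147.0), np.float64(774.0)]
far 95 [ 5.82372e+02 -2.51999e+02  8.62000e-01  8.70000e-02] 0.321 [np.float64(1070.0), np.float64(532.0)]
far 110 [ 5.82054e+02 -2.50685e+02  6.32000e-01  8.20000e-02] 0.296 [np.float64(1070.0), np.float64(554.0)]
```

View pics/masks.png

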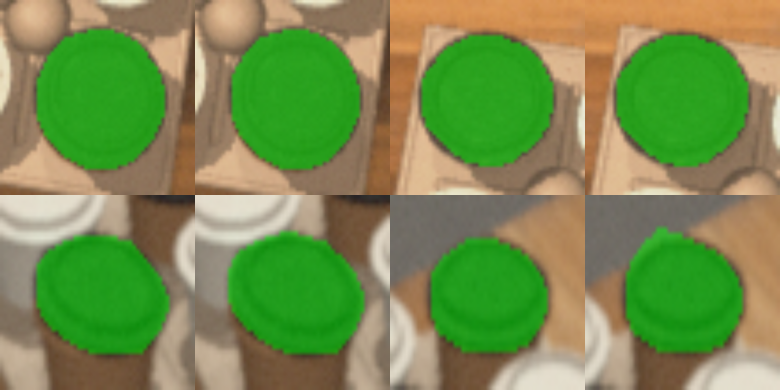

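```bash
cat > off.py <<'E'
import sys
from h import *
from scipy.spatial.transform import Rotation as Ro
s=ctrl.sense(); q=s['ee_rot']; R=Ro.from_quat([q[1],q[2],q[3],q[0]]).as_matrix()
print(np.round(R,3).tolist(),np.round(s['eef_pos'],1),np.round(s['joints'],2),np.round(s['force'],1),round(s['time_s'],2),s['grip_width'])
a=list(map(float,sys.argv[1:]))
for i in range(0,len(a),3): print(a[i:i+3],'->',np.round(R.T@(np.array(a[i:i+3])-s['eef_pos'])/1000,4))
E
python3 off.py 250 234 250 300 30 250 448 -334 230
```

```text
[[0.299, -0.0, -0.954], [0.954, 0.0, 0.299], [-0.0, -1.0, 0.0]] [157.1 501.  248.3] [ 1.04  0.31  1.5   0.    1.33 -0.22] [-0.5  0.7  1.4] 0.9 1.0015311131740523
[250.0, 234.0, 250.0] -> [-0.2269 -0.0017 -0.1685]
[300.0, 30.0, 250.0] -> [-0.4066 -0.0017 -0.2773]
[448.0, -334.0, 230.0] -> [-0.7097  0.0183 -0.5274]
```

Request:
jog_arm([
  {"offset": [-0.034,0,-0.023],"yaw": 0.08},
  {"offset": [-0.068,0,-0.046],"yaw": 0.16},
  {"offset": [-0.102,0,-0.069],"yaw": 0.24},
  {"offset": [-0.136,0,-0.092],"yaw": 0.32},
  {"offset": [-0.17,0,-0.115],"yaw": 0.4},
  {"offset": [-0.203,0,-0.139],"yaw": 0.48},
  {"offset": [-0.237,0,-0.162],"yaw": 0.56},
  {"offset": [-0.271,0,-0.185],"yaw": 0.64},
  {"offset": [-0.305,0,-0.208],"yaw": 0.72},
  {"offset": [-0.339,0,-0.231],"yaw": 0.8},
  {"offset": [-0.373,0,-0.254],"yaw": 0.88},
  {"offset": [-0.407,0,-0.277],"yaw": 0.96},
], fingers=0)

```text
time_s: 1.9
eef_pos: [299.0, 29.6, 248.7]
ee_rot: [-0.699, 0.699, 0.107, -0.106]
force: [1.5, -0.1, 0.3]
grip_width: -0.001
```

```bash
python3 off.py 448 -334 200
```

```text
[[0.954, 0.002, -0.298], [0.298, -0.0, 0.954], [0.001, -1.0, -0.001]] [299.   29.6 248.7] [-0.3  -0.22  2.06  0.    1.3  -0.6 ] [ 1.5 -0.1  0.3] 1.9 -0.001336031852323205
[448.0, -334.0, 200.0] -> [ 0.0337  0.0491 -0.3915]
```

Request:
jog_arm([
  {"offset": [0.003,0.0,-0.039],"yaw": 0.06},
  {"offset": [0.007,0.0,-0.078],"yaw": 0.12},
  {"offset": [0.01,0.0,-0.117],"yaw": 0.18},
  {"offset": [0.013,0.0,-0.157],"yaw": 0.24},
  {"offset": [0.017,0.01,-0.196],"yaw": 0.3},
  {"offset": [0.02,0.02,-0.235],"yaw": 0.3},
  {"offset": [0.024,0.03,-0.274],"yaw": 0.3},
  {"offset": [0.027,0.04,-0.313],"yaw": 0.3},
  {"offset": [0.03,0.045,-0.352],"yaw": 0.3},
  {"offset": [0.034,0.049,-0.391],"yaw": 0.3},
  {"offset": [0.034,0.049,-0.391],"yaw": 0.3},
])

```text
time_s: 2.82
eef_pos: [448.9, -338.4, 197.6]
ee_rot: [0.707, -0.707, -0.0, -0.0]
force: [0.6, 0.4, -0.2]
grip_width: 0.0
```

```bash
python3 off.py 448 -334 145
python3 - <<'E'
from h import *
for c,b in(('top',(230,130,390,270)),('side',(215,100,385,260))):
    d=snap(c,c+'3'); s=ctrl.sense()['eef_pos']; u=proj(d,s-[0,0,17]); print(c,u, 'lid pt',proj(d,(444,-334,117)))
    i=d['img'][b[1]:b[3],b[0]:b[2],::-1]; cv2.imwrite(f'pics/{c}3c.png',cv2.resize(i,None,fx=3.6,fy=3.6,interpolation=cv2.INTER_CUBIC))
E
```

```text
[[1.0, 0.001, 0.0], [-0.0, 0.0, 1.0], [0.001, -1.0, 0.0]] [ 448.9 -338.4  197.6] [-0.85  0.44  1.46  0.    1.25 -0.85] [ 0.6  0.4 -0.2] 2.82 6.793875185880778e-05
[448.0, -334.0, 145.0] -> [-0.0009  0.0526  0.0044]
top (np.float64(316.2570938392047), np.float64(226.99050359639367)) lid pt (np.float64(315.60052209613184), np.float64(232.1655526719571))
side (np.float64(294.29556205835513), np.float64(176.53163538018327)) lid pt (np.float64(293.5114771027631), np.float64(201.12674723997134))
```

View pics/side3c.png

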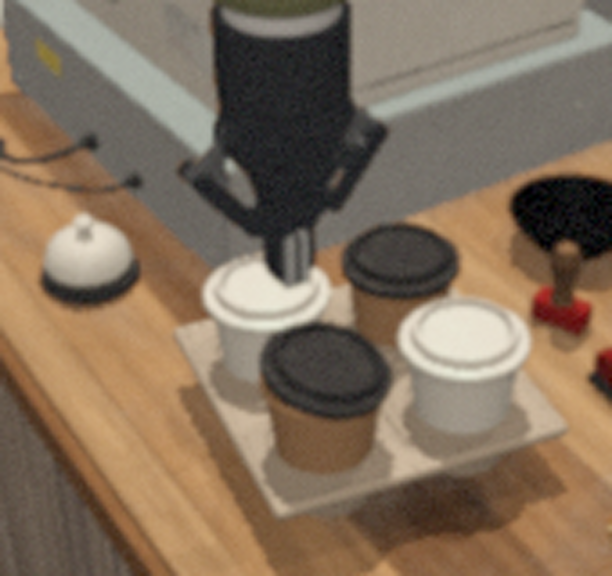

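View pics/top3c.png

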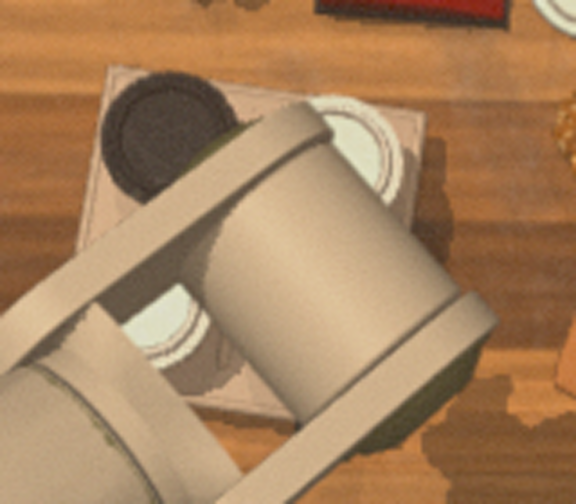

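Request:
jog_arm([
  {"offset": [-0.001,0.015,0.004],"yaw": 0},
  {"offset": [-0.001,0.03,0.004],"yaw": 0},
  {"offset": [-0.001,0.042,0.004],"yaw": 0},
  {"offset": [-0.001,0.05,0.004],"yaw": 0},
  {"offset": [-0.001,0.052,0.004],"yaw": 0},
  {"offset": [-0.001,0.052,0.004],"yaw": 0},
])

```text
time_s: 3.42
eef_pos: [447.0, -329.4, 147.3]
ee_rot: [0.708, -0.707, -0.001, 0.001]
force: [-0.6, -0.4, -0.3]
grip_width: -0.001
```

```bash
python3 off.py 448 -334 121
python3 - <<'E'
from h import *
for c,b in(('side',(245,130,365,250)),):
    d=snap(c,c+'4'); i=d['img'][b[1]:b[3],b[0]:b[2],::-1]; cv2.imwrite(f'pics/{c}4c.png',cv2.resize(i,None,fx=4.8,fy=4.8,interpolation=cv2.INTER_CUBIC))
E
```

```text
[[1.0, 0.0, -0.002], [0.002, 0.001, 1.0], [0.0, -1.0, 0.001]] [ 447.  -329.4  147.3] [-0.85  0.48  1.54  0.    1.13 -0.85] [-0.6 -0.4 -0.3] 3.42 -0.000601156230368165
[448.0, -334.0, 121.0] -> [ 0.001   0.0263 -0.0046]
```

View pics/side4c.png

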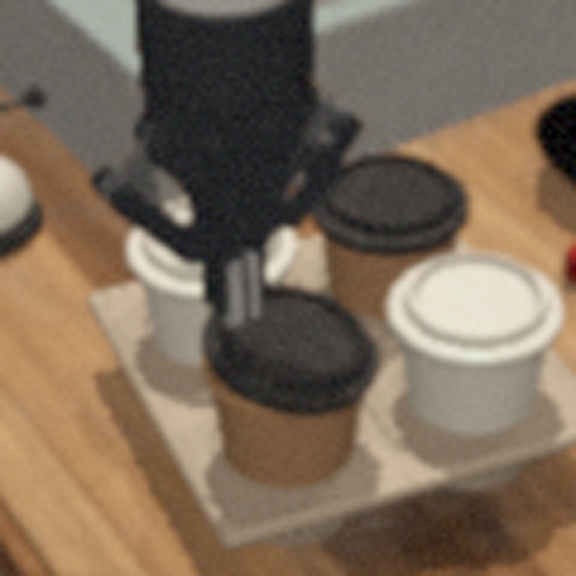

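Request:
jog_arm([
  {"offset": [0.001,0.002,-0.003],"yaw": 0},
  {"offset": [0.001,0.004,-0.005],"yaw": 0},
  {"offset": [0.001,0.006,-0.005],"yaw": 0},
  {"offset": [0.001,0.008,-0.005],"yaw": 0},
  {"offset": [0.001,0.01,-0.005],"yaw": 0},
  {"offset": [0.001,0.012,-0.005],"yaw": 0},
  {"offset": [0.001,0.014,-0.005],"yaw": 0},
  {"offset": [0.001,0.014,-0.005],"yaw": 0},
])

```text
time_s: 4.13
eef_pos: [448.1, -334.6, 133.5]
ee_rot: [0.707, -0.707, -0.001, 0.001]
force: [-1.1, -0.1, 0.3]
grip_width: 0.0
```

Request:
jog_arm([
  {"offset": [0,0.001,0],"yaw": 0},
  {"offset": [0,0.002,0],"yaw": 0},
  {"offset": [0,0.003,0],"yaw": 0},
  {"offset": [0,0.004,0],"yaw": 0},
  {"offset": [0,0.005,0],"yaw": 0},
  {"offset": [0,0.006,0],"yaw": 0},
])

```text
time_s: 4.63
eef_pos: [448.1, -334.5, 127.4]
ee_rot: [0.707, -0.707, -0.001, 0.001]
force: [-0.8, 0.5, 2.3]
grip_width: 0.003
```

Contact (about 2–3 N). Continuing gently.

Request:
jog_arm([
  {"offset": [0,0.001,0],"yaw": 0},
  {"offset": [0,0.002,0],"yaw": 0},
  {"offset": [0,0.003,0],"yaw": 0},
  {"offset": [0,0.004,0],"yaw": 0},
  {"offset": [0,0.004,0],"yaw": 0},
])

```text
time_s: 5.05
eef_pos: [448.0, -334.5, 123.1]
ee_rot: [0.708, -0.707, -0.001, 0.001]
force: [0.3, 1.0, 0.7]
grip_width: -0.0
```

Request:
jog_arm([
  {"offset": [0,0.0005,0],"yaw": 0},
  {"offset": [0,0.001,0],"yaw": 0},
  {"offset": [0,0.0015,0],"yaw": 0},
  {"offset": [0,0.002,0],"yaw": 0},
])

```text
time_s: 5.38
eef_pos: [448.1, -334.5, 121.2]
ee_rot: [0.707, -0.707, -0.001, 0.001]
force: [-1.1, 1.0, 2.2]
grip_width: -0.0
```

Request:
jog_arm([
  {"offset": [0,0.0005,0],"yaw": 0},
  {"offset": [0,0.001,0],"yaw": 0},
  {"offset": [0,0.001,0],"yaw": 0},
])

```text
time_s: 5.63
eef_pos: [448.1, -334.6, 120.8]
ee_rot: [0.707, -0.707, -0.001, 0.001]
force: [-2.4, 2.5, 7.0]
grip_width: 0.003
```

Request:
jog_arm([
  {"offset": [0,0.0005,0],"yaw": 0},
  {"offset": [0,0.001,0],"yaw": 0},
  {"offset": [0,0.001,0],"yaw": 0},
  {"offset": [0,0.001,0],"yaw": 0},
])

```text
time_s: 5.97
eef_pos: [448.2, -334.8, 120.7]
ee_rot: [-0.707, 0.707, 0.001, -0.0]
force: [-3.1, 1.9, 9.2]
grip_width: -0.0
```

Request:
jog_arm([
  {"offset": [0,-0.005,0],"yaw": 0},
  {"offset": [0,-0.02,0],"yaw": 0},
  {"offset": [0,-0.045,0],"yaw": 0},
  {"offset": [0,-0.07,0],"yaw": 0},
  {"offset": [0,-0.095,0],"yaw": 0},
  {"offset": [0,-0.095,0.04],"yaw": 0},
  {"offset": [0,-0.095,0.08],"yaw": 0},
  {"offset": [0,-0.095,0.12],"yaw": 0},
  {"offset": [0,-0.095,0.16],"yaw": 0},
  {"offset": [0,-0.095,0.2],"yaw": 0},
  {"offset": [0,-0.095,0.2],"yaw": 0},
])

```text
time_s: 6.88
eef_pos: [447.2, -129.5, 216.0]
ee_rot: [0.707, -0.707, -0.003, 0.002]
force: [-0.1, -1.0, 0.0]
grip_width: -0.001
```

```bash
python3 off.py 439 -32 120
python3 - <<'E'
from h import *
for c,b in(('top',(150,130,350,270)),('side',(215,100,385,260))):
    d=snap(c,c+'5'); s=ctrl.sense()['eef_pos']
    i=d['img'][b[1]:b[3],b[0]:b[2],::-1]; cv2.imwrite(f'pics/{c}5c.png',cv2.resize(i,None,fx=3.6,fy=3.6,interpolation=cv2.INTER_CUBIC))
E
```

```text
[[1.0, 0.001, -0.007], [0.007, 0.001, 1.0], [0.001, -1.0, 0.001]] [ 447.2 -129.5  216. ] [-0.54  0.21  1.72  0.    1.21 -0.54] [-0.1 -1.   0. ] 6.88 -0.0006939800920304864
[439.0, -32.0, 120.0] -> [-0.0077  0.0961  0.0974]
```

View pics/side5c.png

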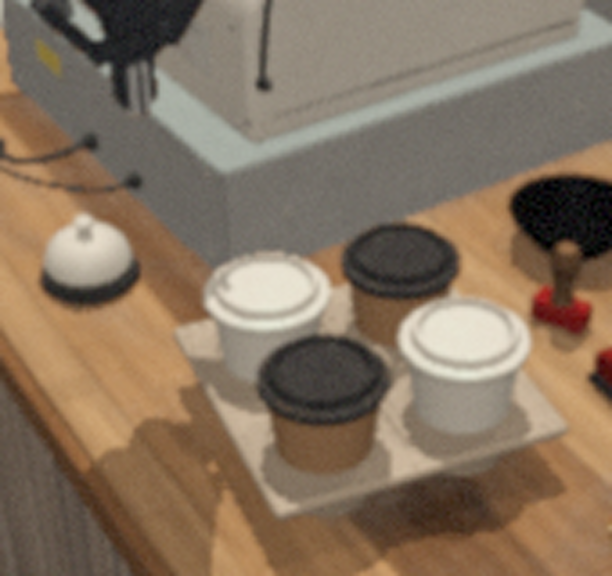

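View pics/top5c.png

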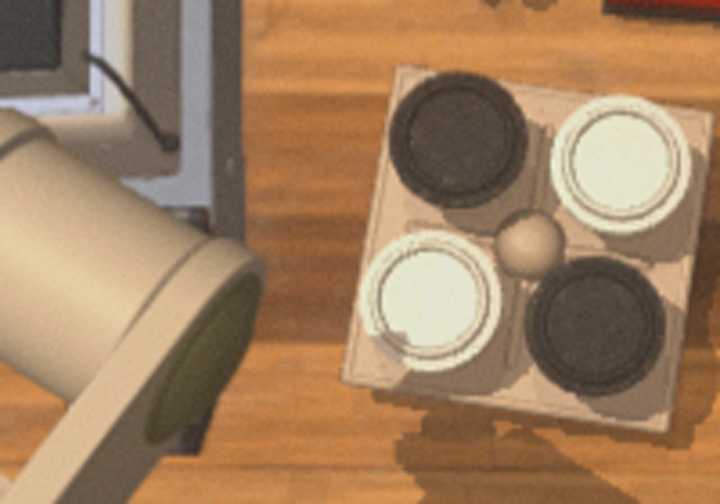

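Run:
```python
from h import *
D={c:dict(ctrl.capture(c)) for c in('top','side')}
t0=cv2.imread('pics/top0.png');s0=cv2.imread('pics/side0.png')
T,S=D['top'],D['side']
print(atz(T,179.3,237.2,58),atz(T,178.7,238,58),atz(S,238.3,160,58))
t=np.linspace(0,2*np.pi,60)
out=[]
for x,y in((438,-31),(440,-29)):
  r=[]
  for im,d,b in((t0,T,(160,212,210,262)),(s0,S,(215,145,265,195))):
    f=8; i=cv2.resize(im[b[1]:b[3],b[0]:b[2]],None,fx=f,fy=f,interpolation=cv2.INTER_CUBIC)
    for R,z,col in((40,0,(0,0,255)),(8,58,(0,255,0))):
        p=np.array([proj(d,(x+R*np.cos(a),y+R*np.sin(a),z)) for a in t])
        cv2.polylines(i,[np.int32((p-b[:2]+.5)*f)],True,col,1)
    r.append(cv2.resize(i,(300,300)))
  out.append(np.hstack(r))
cv2.imwrite('pics/bell.png',np.vstack(out))
```

```text
[436.71107134 -30.29624752  58.        ] [434.91888822 -29.02159603  58.        ] [440.26457128 -28.23013208  58.        ]
```

View pics/bell.png

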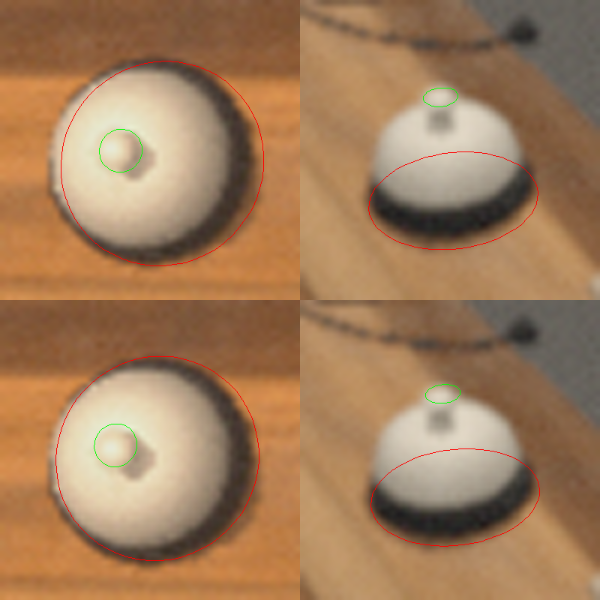

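Request:
jog_arm([
  {"offset": [-0.004,0,0.035],"yaw": 0},
  {"offset": [-0.0085,0,0.07],"yaw": 0},
  {"offset": [-0.0085,0.02,0.0995],"yaw": 0},
  {"offset": [-0.0085,0.05,0.0995],"yaw": 0},
  {"offset": [-0.0085,0.075,0.0995],"yaw": 0},
  {"offset": [-0.0085,0.09,0.0995],"yaw": 0},
  {"offset": [-0.0085,0.096,0.0995],"yaw": 0},
  {"offset": [-0.0085,0.096,0.0995],"yaw": 0},
  {"offset": [-0.0085,0.096,0.0995],"yaw": 0},
])

```text
time_s: 7.83
eef_pos: [439.8, -37.0, 120.2]
ee_rot: [-0.707, 0.707, 0.001, 0.001]
force: [-0.5, 0.1, 0.6]
grip_width: 0.002
```

```bash
python3 off.py 438 -30 80
python3 - <<'E'
from h import *
for c,b in(('side',(190,80,300,200)),):
    d=snap(c,c+'6'); i=d['img'][b[1]:b[3],b[0]:b[2],::-1]; cv2.imwrite(f'pics/{c}6c.png',cv2.resize(i,None,fx=4.8,fy=4.8,interpolation=cv2.INTER_CUBIC))
E
```

```text
[[1.0, 0.002, -0.001], [0.001, -0.001, 1.0], [0.002, -1.0, -0.001]] [439.8 -37.  120.2] [-0.35  0.29  1.9  -0.    0.95 -0.35] [-0.5  0.1  0.6] 7.83 0.0015858165418927183
[438.0, -30.0, 80.0] -> [-0.0019  0.0402  0.0071]
```

View pics/side6c.png

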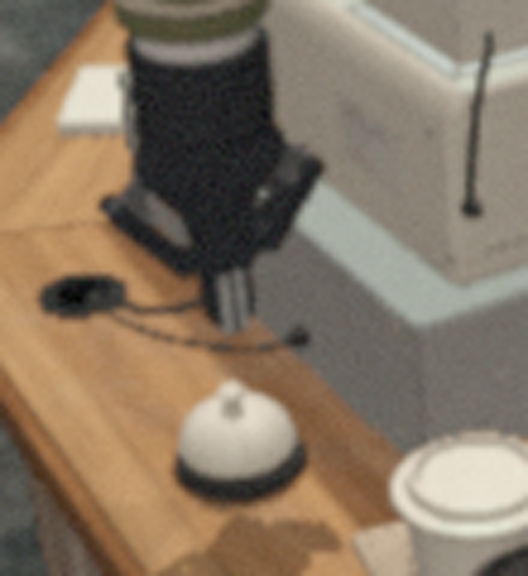

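Request:
jog_arm([
  {"offset": [-0.002,0.003,0.007],"yaw": 0},
  {"offset": [-0.002,0.01,0.007],"yaw": 0},
  {"offset": [-0.002,0.02,0.007],"yaw": 0},
  {"offset": [-0.002,0.028,0.007],"yaw": 0},
  {"offset": [-0.002,0.034,0.007],"yaw": 0},
  {"offset": [-0.002,0.036,0.007],"yaw": 0},
  {"offset": [-0.002,0.037,0.007],"yaw": 0},
  {"offset": [-0.002,0.037,0.007],"yaw": 0},
])

```text
time_s: 8.55
eef_pos: [438.1, -30.0, 83.5]
ee_rot: [-0.707, 0.708, 0.001, 0.001]
force: [-0.1, 0.0, 0.6]
grip_width: 0.0
```

```bash
python3 off.py 438 -30 75
python3 - <<'E'
from h import *
for c,b in(('side',(190,80,300,200)),):
    d=snap(c,c+'7'); i=d['img'][b[1]:b[3],b[0]:b[2],::-1]; cv2.imwrite(f'pics/{c}7c.png',cv2.resize(i,None,fx=4.8,fy=4.8,interpolation=cv2.INTER_CUBIC))
E
```

```text
[[1.0, 0.003, -0.001], [0.001, -0.001, 1.0], [0.003, -1.0, -0.001]] [438.1 -30.   83.5] [-0.34  0.35  1.94 -0.    0.85 -0.34] [-0.1  0.   0.6] 8.55 1.9903288524533542e-05
[438.0, -30.0, 75.0] -> [-0.0001  0.0085  0.    ]
```

View pics/side7c.png

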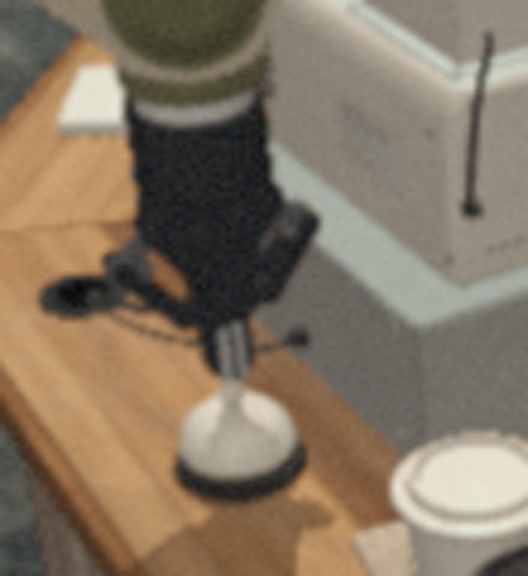

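Fingertips are centred over the button pin (crop ~(232,375)). Descending slowly.

Request:
jog_arm([
  {"offset": [0,0.002,0],"yaw": 0},
  {"offset": [0,0.004,0],"yaw": 0},
  {"offset": [0,0.006,0],"yaw": 0},
  {"offset": [0,0.008,0],"yaw": 0},
  {"offset": [0,0.009,0],"yaw": 0},
  {"offset": [0,0.009,0],"yaw": 0},
])

```text
time_s: 9.1
eef_pos: [438.1, -30.0, 74.5]
ee_rot: [-0.707, 0.708, 0.001, 0.001]
force: [-0.7, -0.5, 0.2]
grip_width: -0.002
```

Request:
jog_arm([
  {"offset": [0,0.0005,0],"yaw": 0},
  {"offset": [0,0.001,0],"yaw": 0},
  {"offset": [0,0.0015,0],"yaw": 0},
  {"offset": [0,0.002,0],"yaw": 0},
  {"offset": [0,0.002,0],"yaw": 0},
])

```text
time_s: 9.52
eef_pos: [438.2, -30.1, 72.6]
ee_rot: [-0.707, 0.708, 0.002, 0.001]
force: [-0.8, 0.1, 3.7]
grip_width: 0.0
```

Request:
jog_arm([
  {"offset": [0,0.0005,0],"yaw": 0},
  {"offset": [0,0.001,0],"yaw": 0},
  {"offset": [0,0.0015,0],"yaw": 0},
  {"offset": [0,0.002,0],"yaw": 0},
  {"offset": [0,0.002,0],"yaw": 0},
])

```text
time_s: 9.93
eef_pos: [438.2, -30.1, 70.8]
ee_rot: [-0.707, 0.708, 0.002, 0.001]
force: [-2.2, 0.8, 7.4]
grip_width: 0.004
```

Request:
jog_arm([
  {"offset": [0,0.0005,0],"yaw": 0},
  {"offset": [0,0.001,0],"yaw": 0},
  {"offset": [0,0.001,0],"yaw": 0},
])

```text
time_s: 10.18
eef_pos: [438.3, -30.1, 70.4]
ee_rot: [-0.707, 0.708, 0.002, 0.001]
force: [-3.9, 1.5, 13.8]
grip_width: -0.002
```

Request:
jog_arm([
  {"offset": [0,-0.005,0],"yaw": 0},
  {"offset": [0,-0.02,0],"yaw": 0},
  {"offset": [0,-0.05,0],"yaw": 0},
  {"offset": [0,-0.08,0],"yaw": 0},
  {"offset": [0,-0.12,0],"yaw": 0},
  {"offset": [-0.03,-0.15,0.02],"yaw": 0},
  {"offset": [-0.06,-0.18,0.055],"yaw": 0},
  {"offset": [-0.08,-0.18,0.09],"yaw": 0},
  {"offset": [-0.1,-0.18,0.125],"yaw": 0},
  {"offset": [-0.1,-0.18,0.16],"yaw": 0},
  {"offset": [-0.1,-0.18,0.16],"yaw": 0},
  {"offset": [-0.1,-0.18,0.16],"yaw": 0},
])

```text
time_s: 11.18
eef_pos: [336.8, 131.9, 249.8]
ee_rot: [-0.707, 0.708, 0.004, -0.001]
force: [0.5, -0.8, -1.0]
grip_width: 0.002
```

```bash
python3 off.py
python3 - <<'E'
from fit import *
D={}
for c,b in(('top',(150,130,350,270)),('side',(215,100,385,260))):
    d=D[c]=snap(c,c+'8')
    i=d['img'][b[1]:b[3],b[0]:b[2],::-1]; cv2.imwrite(f'pics/{c}8c.png',cv2.resize(i,None,fx=3.6,fy=3.6,interpolation=cv2.INTER_CUBIC))
T=D['top']
for n,bt,bs in(('near',(292,199,338,240),(284,190,325,220)),):
    M={};S={}
    for c,b in(('top',bt),('side',bs)): M[c],S[c]=black(D[c]['img'],b)
    print(n,fit(D,M,S,(472,-334)))
E
```

```text
[[1.0, 0.004, -0.006], [0.006, -0.002, 1.0], [0.004, -1.0, -0.002]] [336.8 131.9 249.8] [ 0.05 -0.06  1.93 -0.    1.28  0.04] [ 0.5 -0.8 -1. ] 11.18 0.00170916478173214
near (array([ 4.69641857e+02, -3.36781271e+02,  1.10161625e+00,  8.44737002e-02]), np.float64(0.3399248281561891))
```

View pics/side8c.png

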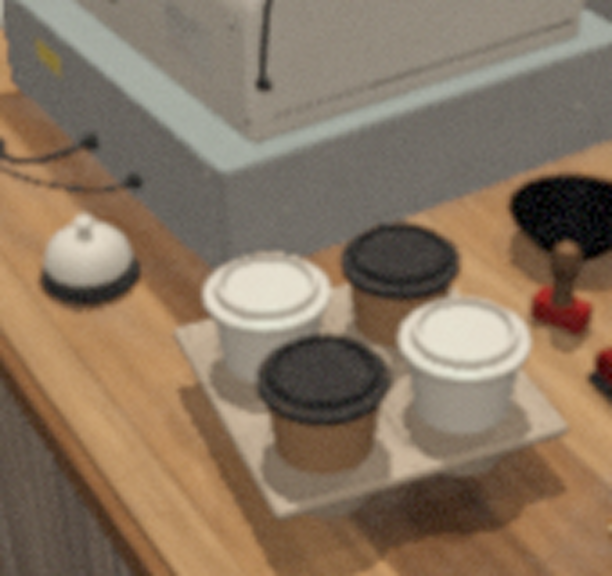

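View pics/top8c.png

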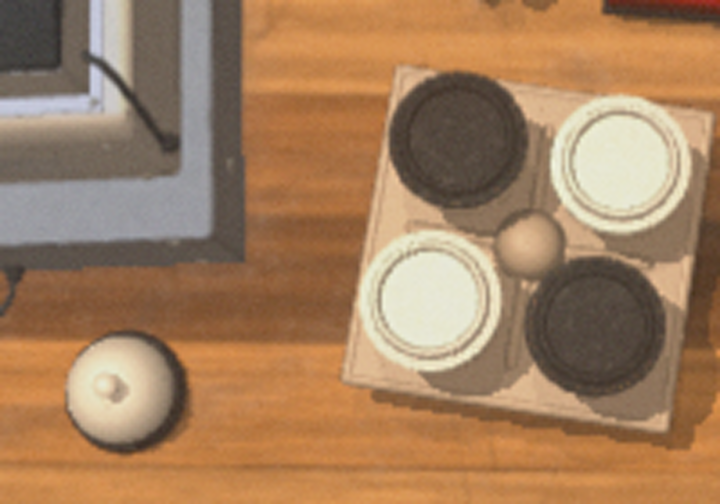

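```bash
python3 -c "
from h import *
print(ctrl.finish_job())"
```

```text
the job is handed in; nothing more can be done
None
```

I pressed the lid home, then rang the bell and handed the job in at about 11 s of the 51 s allowed. No verdict was reported.

- **Lid:** I pressed with shut fingertips near the raised edge of the front-right brown cup. It went down under about 2–3 N and stopped hard with the fingertips about 104 mm above the counter. The last force reading was about 9 N, well under the 40 N limit.
- **Bell:** I pressed the button down about 4 mm to its hard stop, with a last reading of about 14 N. Then I lifted clear, and the button looks back up in the final pictures.
- **Final state:** In the last pictures the lid looks level, and the carrier, the four cups and the bell look unmoved. The arm is clear of everything, with force readings only at noise level. I did not specifically look at the muffin and sachet again at the end, but the arm never went near them.
- **A check that disagreed:** My lid-outline fit still gave about 0.08 rad for the pressed lid, above the 0.03 rad limit. It gave 0.07–0.09 rad for the other brown cup, whose lid is known to be home, so I took this as a bias of the fit. I relied on the hard stop and the pictures to judge that the lid was home.

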